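Start and close the canister's screw cap

TASK

The cap is only resting on the threads of the tall frosted-white canister. Without lifting it off, turn it backward (anticlockwise seen from above) until it drops into the thread start, then turn it forward (clockwise) until it is fully closed against its stop, and let go. Leave the short grey tub, which has the same kind of cap, where it is.

Things in the scene. Friction and masses are not known exactly. Their poses are not given: they have to be found in the camera images.
- canister: Tall frosted white canister, pale blue band, 100 mm across, bolted to the cart by a dark foot ring 120 mm across; fixed. Origin: centre of its underside, z up. Flat shoulder 130 mm up. Black marks on the shoulder at its +x and -x sides: cap fin in line with them = closed, a stop ends the turn there. Green marks: see the start point. Two thread starts: a half turn of the cap makes no difference.
- start (a point): Outer end of one green mark on the canister's shoulder, 48 mm from its axis, 70 degrees anticlockwise (from above) of its +x black mark; another lies opposite. Fin in line with the green marks = thread start: the loose or lowered cap goes down 10.5 mm there (anywhere 57 to 84 degrees from black; a stop prevents turning farther back), rim on the shoulder. From there it turns forward at that height.
- cap: Loose light grey cap on the canister, 80 g, 68 mm across, 28 mm high; on top a dark grip fin 58 mm long (along cap x), 14 thick, 30 high, over the centre. Origin: centre of the underside; fin top 58 mm above it. Rests on the threads, origin 140.5 mm above the cart, fin 7 to 38 degrees anticlockwise of black; cannot close from there. Once down: origin 130 mm, play 1 to 3 mm up, 2 mm sideways.
- tub: Bystander: short grey tub, 100 mm across, 75 mm high without its cap; the same kind of cap and fin on top, already closed, fin top 133 mm above the cart. Loose, 0.8 kg. Origin: centre of its underside.
Not all that is in view belongs to the job. Of the things like the cap, leave any that is pink or red; of the rest the larger one is meant.

How it is judged:
By the outcome, as a careful person would: the job done as asked, in the order asked, and still so for the second after the job is handed in, with the robot touching nothing.
It also fails if it takes over 35 s, if anything falls off the work surface, if the arm or the gripper's body presses on something with over 40 N, if the wrist force passes 120 N, or if a joint passes its speed limit or range.

ROBOT

A 6-joint arm with a two-finger parallel gripper is mounted at the origin on the work surface. World frame = base frame: x ahead of the robot, y to its left, z up, the work surface at z = 0. Lengths are in m, angles in rad, forces in N, time in s.
With the tool pointing down it reaches from about 0.25 to 0.8 m from the base axis. Payload 8.5 kg.
Tool frame: the origin (TCP) lies at the very end of the fingers, on their centre line; the grasp point (between the pads) lies 19 mm behind it (bot.grip_point_offset is the distance from the TCP to the grasp point, in m); z points along the fingers, y is the line along which they close (so a half turn about z gives the same grasp; the last joint's range is limited). The gripper opens to 85 mm and grips with 20 to 120 N. Pads are 22 mm wide; open, the fingers measure 114 mm over their backs; the gripper's body (76 mm by 85 mm) begins 54 mm behind the grasp point. The pads swing forward as they close: fully open they stand 13 mm farther back than shut.
Start: joints at [1.11, 0.238, -0.013, 1.319, 0, 1.571], TCP at [0.233, 0.47, 0.231] pointing down, gripper open.
Joint ranges: [-2.66, 2.66], [-1.03, 1.9], [-1.14, 1.46], [-1.82, 2.27], [-1.45, 1.34], [-3.14, 3.14]. Speed limits (rad/s): [2.22, 2.22, 2.79, 3.14, 3.14, 3.14].

INTERFACE

Orientations are given as a rotation vector (axis times angle).
In Python, from plant import bot gives the robot as it stands.
- The arm moves only by the tool move_arm, never from a script. Its argument "increments" is a list that holds one entry, the list of rows, each a list of 5 numbers: the shift along the world's x, y, z in cm, then the turn about the world's z in degrees, then the finger opening in cm, from 0 to 8.54. A call has 1 to 8 rows; each row is the pose to reach, as a shift and turn from the pose commanded when the call began; what a row does not reach only later rows make up. A row lasts 1/10 s, in which the tool goes at most 50 mm and 8.59 degrees, less where a joint would pass 70% of its speed; a pose out of reach is approached as far as the arm can. A call with a gripper value outside its range is refused whole. The fingers move at their own pace and stop on an object; "newtons" is the grip in N (left out, the last holds). Time passes only in rows, so rows that repeat a pose let the fingers close. It gives the time, the measured TCP pose, the force, the opening and the grip force at its end, in the units of the state.
- bot.get_state(): the state, without advancing time (a new reading comes with each control period).
- bot.capture(name): name is "side" or "top"; returns the picture (480x640x3 uint8, red, green, blue); there is no depth.
- bot.calibration(name): a dict with "camera_matrix" (3x3 intrinsics, pixels), "position" and "attitude" of the camera in the world. Camera axes: x right, y down, z forward; pixel columns grow to the right and rows downward; lengths in m; the calibration is good to about 2 mm. A picture is of the moment at which its call begins. calibration takes no time and is no camera call.
- bot.finish_job(): hands the job in; it is judged then, once.
The state is a dict: "time_s": time; "joint_pos": joint angles; "joint_velocities": joint speeds; "tau": joint torques, N m; "tool_pos": TCP position; "orientation": TCP orientation; "contact_force": force on the tool from outside, world axes, zero at the start; "torque": the same for the moment, N m; "finger_gap": finger opening in m; "gripper_force": force on a finger pad.
Only numpy, scipy, OpenCV 4.12 (cv2) and the standard library are available. Lean on these libraries where they do the work, as an engineer would, in place of code of your own. Each camera call takes 0.05 s, during which the arm holds its last target. There are 200 camera calls.

## Working session

There is one attempt and no reset: what is moved stays moved. The work goes in short steps, Python scripts to look and compute and a tool call to move; the robot and the scene stay as the last step left them, time stands still between calls to the robot, and variables do not carry over. Pictures are saved under pics/ and viewed, at most 10 in all, crops included, and the job is handed in when it is done.

Besides the shell and the picture viewer there is one more tool, called as a command line: name --argument value ..., lists and objects as JSON in quotes. move_arm: Moves the arm, as the interface text tells. Its arguments: {"type":"object","properties":{"increments":{"type":"array","items":{"type":"array","items":{"type":"array","items":{"type":"number"}}}},"newtons":{"type":"number"}},"required":["increments"]}

```bash
mkdir -p pics; python3 - <<'E'
from plant import bot
import cv2
for n in("top","side"):
    cv2.imwrite(f"pics/{n}0.png",bot.capture(n)[:,:,::-1]); print(n,bot.calibration(n))
s=bot.get_state();print(s['tool_pos'],s['orientation'],s['finger_gap'],s['time_s'])
E
```

```text
top {'camera_matrix': array([[575.90066802,   0.        , 327.70917126],
       [  0.        , 575.90066802, 232.6710835 ],
       [  0.        ,   0.        ,   1.        ]]), 'position': array([0.39667471, 0.06757341, 1.1786119 ]), 'attitude': array([-2.17867162,  2.15425072, -0.09264821])}
side {'camera_matrix': array([[435.16970167,   0.        , 316.68582069],
       [  0.        , 435.16970167, 237.30814135],
       [  0.        ,   0.        ,   1.        ]]), 'position': array([0.42654804, 0.57618343, 0.66697443]), 'attitude': array([-0.30007624,  2.86456764, -1.1043925 ])}
[0.23329983 0.46991632 0.23075372] [-7.17423292e-01 -3.05831049e+00  1.96171960e-03] 0.08548295912057835 0.1
```

View pics/top0.png

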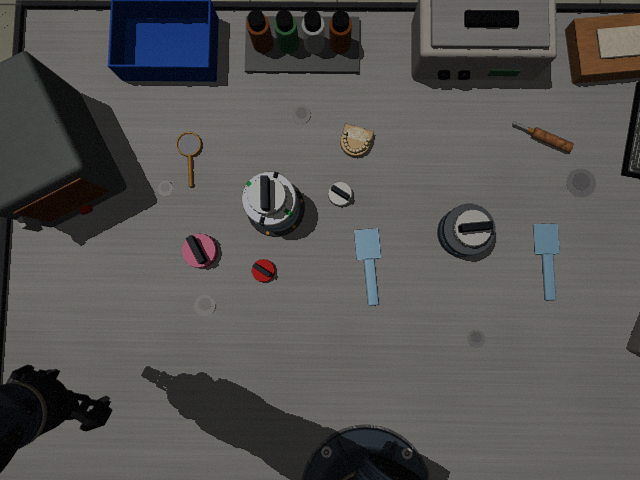

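View pics/side0.png

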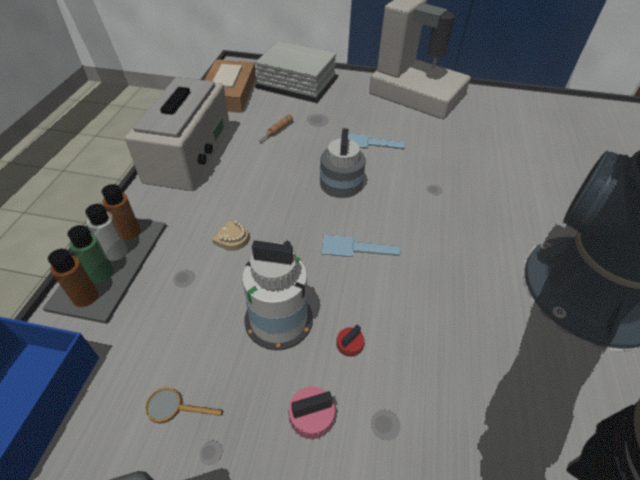

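Candidates in the top view are the canister cap (266,194), the tub cap (474,228), a small white cap (341,194), a pink one (200,250) and a red one (263,270). I choose the canister cap, because it sits on the tall white body with green and black marks. Next I check it in a close crop.

```bash
python3 - <<'E'
import cv2
a=cv2.imread("pics/top0.png")[150:250,220:320]; b=cv2.imread("pics/side0.png")[225:355,225:330]
a=cv2.resize(a,(500,500),interpolation=cv2.INTER_CUBIC)
cv2.imwrite("pics/crop.png",a)
E
```

```text
(no output)
```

View pics/crop.png

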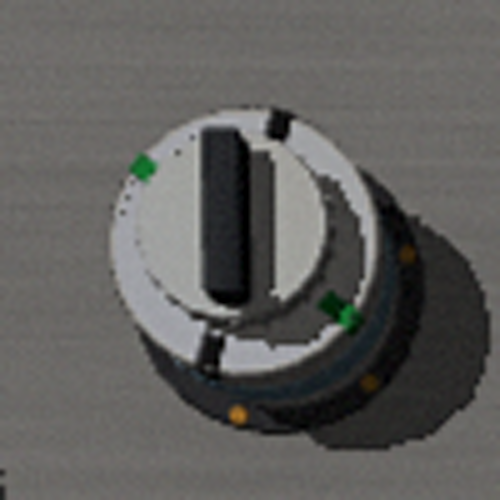

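The crop shows the cap with its fin near vertical in the image. The green marks are at upper left (143,167) and lower right (348,315), and the black marks at the top (280,122) and bottom (209,358).

```bash
cat > h.py <<'E'
from plant import bot
import numpy as np, cv2
def ray(n,u,v,z):
    c=bot.calibration(n);R=cv2.Rodrigues(c['attitude'])[0]
    d=R@np.linalg.inv(c['camera_matrix'])@[u,v,1];p=c['position']
    return (p+d*(z-p[2])/d[2])[:2]
def proj(n,P):
    c=bot.calibration(n);R=cv2.Rodrigues(c['attitude'])[0]
    q=c['camera_matrix']@(R.T@(np.array(P)-c['position']));return q[:2]/q[2]
E
python3 - <<'E'
from h import *
f=lambda u,v,z:ray("top",219.5+u/5,149.5+v/5,z)
def pr(t,a,b,z):
    A,B=f(*a,z),f(*b,z);d=A-B
    print(t,A.round(4),B.round(4),'mid',((A+B)/2).round(4),'ang',np.degrees(np.arctan2(d[1],d[0])).round(1),'len',np.hypot(*d).round(4))
pr('green',(143,167),(348,315),.13)
pr('black',(280,122),(209,352),.13)
pr('fin',(222,128),(226,295),.1985)
A,B=f(112,240,.13),f(380,240,.13);print(A,B)
s=bot.get_state();R=cv2.Rodrigues(s['orientation'])[0];print(R.round(3))
E
```

```text
green [0.5891 0.2281] [0.5348 0.1513] mid [0.562  0.1897] ang 54.7 len 0.0941
black [0.6065 0.1778] [0.5206 0.2021] mid [0.5635 0.19  ] ang -15.8 len 0.0893
fin [0.5905 0.1906] [0.5323 0.188 ] mid [0.5614 0.1893] ang 2.6 len 0.0583
[0.56175458 0.23890794] [0.56275228 0.14004379]
[[-0.896  0.445 -0.001]
 [ 0.445  0.896 -0.001]
 [-0.    -0.001 -1.   ]]
```

The canister axis is at about (0.562, 0.190). The fin is at 2.5°, black at −15.5° and green at 54.5°, so the fin is 18° from black. I'll move above it now.

move_arm --increments '[[[4, -3, 2, 5, 8.5], [8, -7, 2, 10, 8.5], [12, -10, 2, 15, 8.5], [16, -14, 2, 20, 8.5], [20, -17, 2, 25, 8.5], [24, -20, 2, 29, 8.5], [28, -24, 2, 29, 8.5], [32.9, -28, 2, 29, 8.5]]]' --newtons 40

```text
time_s: 0.9
tool_pos: [0.536, 0.2117, 0.251]
orientation: [0.071, -3.14, 0.0]
contact_force: [0.4, 1.9, -0.5]
finger_gap: 0.0852
gripper_force: 0.0
```

```bash
python3 - <<'E'
from h import *
s=bot.get_state();R=cv2.Rodrigues(s['orientation'])[0];print(s['time_s'],s['tool_pos'],s['joint_pos'],np.degrees(np.arctan2(R[1,1],R[0,1])))
E
```

```text
0.9 [0.53596192 0.21173456 0.25104178] [ 3.76264118e-01  3.22954972e-01  1.55802728e-01  1.40416088e+00
 -5.20929228e-05  3.30903319e-01] 92.59898600285723
```

move_arm --increments '[[[0, 0, 0, 0, 8.5], [0, 0, 0, 0, 8.5], [0, 0, 0, 0, 8.5]]]'

```text
time_s: 1.2
tool_pos: [0.5342, 0.2139, 0.251]
orientation: [0.072, -3.14, 0.0]
contact_force: [0.5, 0.2, 0.5]
finger_gap: 0.085
gripper_force: 0.0
```

```bash
python3 - <<'E'
from h import *
s=bot.get_state();R=cv2.Rodrigues(s['orientation'])[0];p=s['tool_pos'];print(p)
im=bot.capture("side")[:,:,::-1].copy();im2=bot.capture("top")[:,:,::-1]
c=np.hstack([cv2.resize(im[150:360,180:380],(400,420)),cv2.resize(im2[130:270,200:333],(399,420))])
cv2.imwrite("pics/a.png",c);print(proj("side",p),proj("top",p))
E
```

```text
[0.53421907 0.21389249 0.25100502]
[285.88747692 236.36598504] [244.97674031 202.68579298]
```

View pics/a.png

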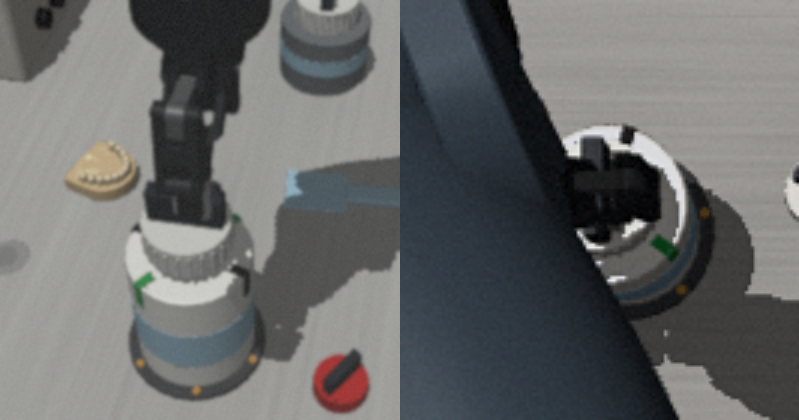

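Both views show the gripper near the cap but short of it, with the cap undisturbed. I still need +2.8 cm in x and −2.4 cm in y before descending.

move_arm --increments '[[[2.8, -2.4, 0, 0, 8.5], [2.8, -2.4, 0, 0, 8.5], [2.8, -2.4, -2, 0, 8.5], [2.8, -2.4, -4, 0, 8.5], [2.8, -2.4, -6, 0, 8.5], [2.8, -2.4, -7.8, 0, 8.5], [2.8, -2.4, -7.8, 0, 8.5]]]'

```text
time_s: 2.0
tool_pos: [0.5608, 0.1902, 0.1713]
orientation: [0.074, -3.137, 0.002]
contact_force: [-0.3, 0.1, -0.3]
finger_gap: 0.085
gripper_force: 0.0
```

```bash
python3 - <<'E'
from h import *
im=bot.capture("side")[:,:,::-1].copy()
cv2.imwrite("pics/b.png",cv2.resize(im[200:350,200:350],(600,600),interpolation=cv2.INTER_CUBIC))
p=bot.get_state()['tool_pos'];print(p,proj("side",p))
E
```

```text
[0.56155248 0.19029547 0.17280687] [273.66845954 257.57258179]
```

View pics/b.png

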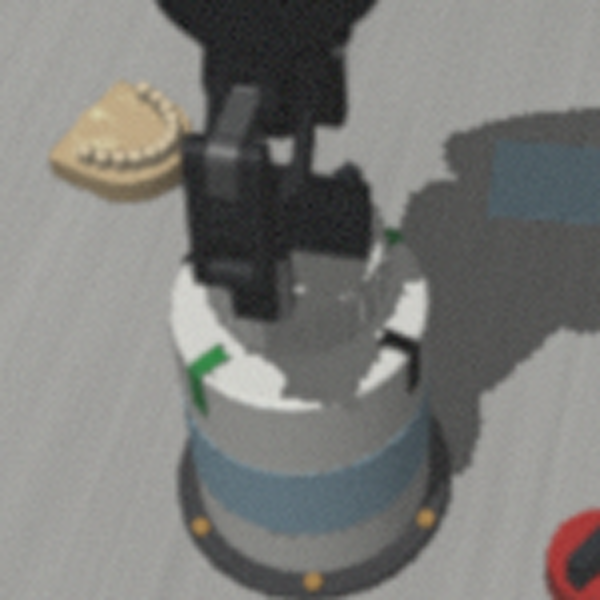

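The fingers straddle the fin and nothing is touching. I'll close now.

move_arm --increments '[[[0, 0, 0, 0, 5], [0, 0, 0, 0, 3], [0, 0, 0, 0, 1], [0, 0, 0, 0, 1], [0, 0, 0, 0, 1], [0, 0, 0, 0, 1], [0, 0, 0, 0, 1], [0, 0, 0, 0, 1]]]' --newtons 30

```text
time_s: 2.85
tool_pos: [0.563, 0.1895, 0.1737]
orientation: [-0.071, 3.14, -0.0]
contact_force: [-0.5, -1.5, 5.2]
finger_gap: 0.0134
gripper_force: 32.4
```

move_arm --increments '[[[0, 0, 0, 6, 1], [0, 0, 0, 13, 1], [0, 0, 0, 20, 1], [0, 0, 0, 27, 1], [0, 0, 0, 34, 1], [0, 0, 0, 41, 1], [0, 0, 0, 47, 1], [0, 0, 0, 52, 1]]]'

```text
time_s: 3.65
tool_pos: [0.5627, 0.1895, 0.1728]
orientation: [1.446, -2.788, -0.0]
contact_force: [-0.2, -0.8, -1.5]
finger_gap: 0.0132
gripper_force: 31.6
```

move_arm --increments '[[[0, 0, 0, 0, 1], [0, 0, 0, 0, 1]]]'

```text
time_s: 3.85
tool_pos: [0.5627, 0.1895, 0.1729]
orientation: [1.437, -2.793, -0.0]
contact_force: [-1.0, 0.8, -0.9]
finger_gap: 0.0133
gripper_force: 31.6
```

```bash
python3 - <<'E'
from h import *
s=bot.get_state();print(s['tool_pos'],s['contact_force'],s['torque'],s['finger_gap'],s['joint_pos'][5])
im=bot.capture("side")[:,:,::-1].copy()
cv2.imwrite("pics/c.png",cv2.resize(im[200:350,200:350],(600,600),interpolation=cv2.INTER_CUBIC))
E
```

```text
[0.56273614 0.18953428 0.17292414] [-0.96774205  0.75395481 -0.87398763] [-0.00033476 -0.0339553   0.00027664] 0.013343616705048373 -0.6254401583624389
```

View pics/c.png

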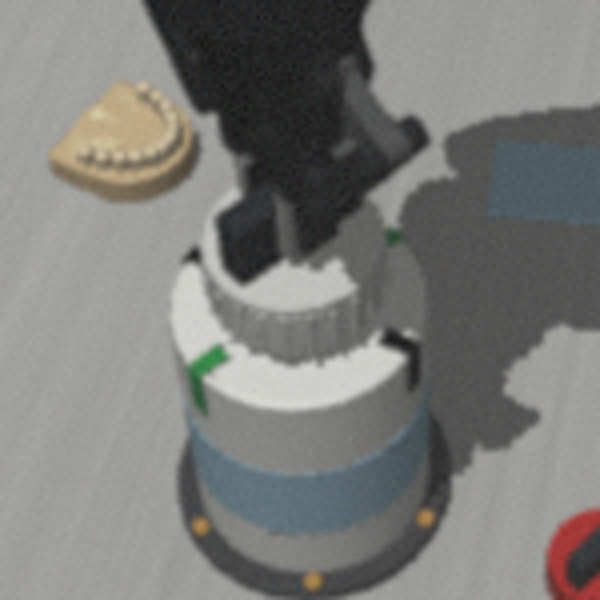

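The cap has turned with the gripper and the fin now points at the green marks. The gripper carries the cap's weight (about −0.9 N), so I lower it into the start.

move_arm --increments '[[[0, 0, -0.3, 0, 1], [0, 0, -0.6, 0, 1], [0, 0, -0.9, 0, 1], [0, 0, -1.0, 0, 1], [0, 0, -1.0, 0, 1]]]'

```text
time_s: 4.4
tool_pos: [0.5628, 0.1895, 0.1633]
orientation: [-1.441, 2.792, -0.0]
contact_force: [-0.6, 0.3, 0.6]
finger_gap: 0.0137
gripper_force: 31.7
```

move_arm --increments '[[[0, 0, -0.1, 0, 1], [0, 0, -0.1, 0, 1]]]'

```text
time_s: 4.6
tool_pos: [0.5628, 0.1895, 0.1632]
orientation: [-1.44, 2.791, -0.0]
contact_force: [-2.4, -1.4, 8.4]
finger_gap: 0.0135
gripper_force: 32.8
```

It has gone down 10.5 mm and stands on the shoulder. Now I turn it forward.

move_arm --increments '[[[0, 0, 0.05, -6, 1], [0, 0, 0.05, -14, 1], [0, 0, 0.05, -22, 1], [0, 0, 0.05, -30, 1], [0, 0, 0.05, -38, 1], [0, 0, 0.05, -46, 1], [0, 0, 0.05, -53, 1], [0, 0, 0.05, -60, 1]]]'

```text
time_s: 5.4
tool_pos: [0.563, 0.1898, 0.1632]
orientation: [0.156, 3.137, 0.001]
contact_force: [-1.6, 0.2, 4.1]
finger_gap: 0.0133
gripper_force: 32.2
```

move_arm --increments '[[[0, 0, 0, -3, 1], [0, 0, 0, -6, 1], [0, 0, 0, -8, 1], [0, 0, 0, -10, 1], [0, 0, 0, -10, 1]]]'

```text
time_s: 5.9
tool_pos: [0.5629, 0.1894, 0.1632]
orientation: [0.422, 3.113, -0.0]
contact_force: [-1.5, -3.5, 5.8]
finger_gap: 0.0132
gripper_force: 32.5
```

```bash
cat > s.py <<'E'
from h import *
s=bot.get_state();R=cv2.Rodrigues(s['orientation'])[0]
print(s['tool_pos'],s['contact_force'],s['torque'],s['finger_gap'],s['tau'][5],np.degrees(np.arctan2(R[1,1],R[0,1]))-90)
E
python3 s.py
```

```text
[0.56287361 0.18937312 0.16323195] [-1.53235464 -3.48528468  5.80013292] [-0.43691264  0.33464711  0.12217667] 0.013241008104016171 0.6513142213225365 -15.430569660276063
```

Almost at the stop. I continue in small steps until the torque rises.

move_arm --increments '[[[0, 0, 0, -1, 1], [0, 0, 0, -2, 1], [0, 0, 0, -2, 1]]]'

```text
time_s: 6.2
tool_pos: [0.5628, 0.1893, 0.1632]
orientation: [0.473, 3.105, -0.001]
contact_force: [-2.3, -2.8, 6.1]
finger_gap: 0.0131
gripper_force: 33.7
```

```bash
python3 s.py
```

```text
[0.56279269 0.18929735 0.16323319] [-2.33806901 -2.75373611  6.12499155] [-0.52528115  0.39705555  0.62912653] 0.0131050523160178 0.8608472160995007 -17.339152523395555
```

move_arm --increments '[[[0, 0, 0, -1, 1], [0, 0, 0, -3, 1], [0, 0, 0, -3, 1]]]'

```text
time_s: 6.5
tool_pos: [0.5628, 0.1893, 0.1633]
orientation: [0.554, 3.092, -0.001]
contact_force: [-2.6, -2.5, 6.4]
finger_gap: 0.0134
gripper_force: 49.7
```

```bash
python3 s.py
```

```text
[0.56282562 0.18926013 0.1632714 ] [-2.63846433 -2.49019077  6.40761584] [-0.64741268  0.37826812  1.0875716 ] 0.013410723854769312 1.5619777143001556 -20.329247074108125
```

The torque rises steeply with no further cap turn, so it is at the stop. I release straight away and retreat.

move_arm --increments '[[[0, 0, 0, 0, 3], [0, 0, 0, 0, 8.5], [0, 0, 0, 0, 8.5], [0, 0, 0, 0, 8.5], [0, 0, 0, 0, 8.5], [0, 0, 3, 0, 8.5], [0, 0, 6, 0, 8.5], [0, 0, 9, 0, 8.5]]]'

```text
time_s: 7.3
tool_pos: [0.5627, 0.1895, 0.2537]
orientation: [-0.556, -3.092, 0.0]
contact_force: [-0.0, 0.4, 0.3]
finger_gap: 0.0852
gripper_force: 0.0
```

move_arm --increments '[[[-3, 3, 1, 0, 8.5], [-6, 6, 1, 0, 8.5], [-9, 9, 1, 0, 8.5], [-12, 12, 1, 0, 8.5], [-16, 16, 1, 0, 8.5], [-20, 20, 1, 0, 8.5], [-24, 24, 1, 0, 8.5], [-27, 27, 1, 0, 8.5]]]'

```text
time_s: 8.1
tool_pos: [0.2998, 0.4522, 0.263]
orientation: [0.556, 3.092, 0.001]
contact_force: [0.7, 0.9, 0.2]
finger_gap: 0.0852
gripper_force: 0.0
```

```bash
python3 - <<'E'
from h import *
a=bot.capture("top")[:,:,::-1];b=bot.capture("side")[:,:,::-1]
f=lambda x:cv2.resize(x,(400,400),interpolation=cv2.INTER_CUBIC)
cv2.imwrite("pics/d.png",np.hstack([f(a[150:250,220:320]),f(b[220:350,210:340])]))
E
```

```text
(no output)
```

View pics/d.png

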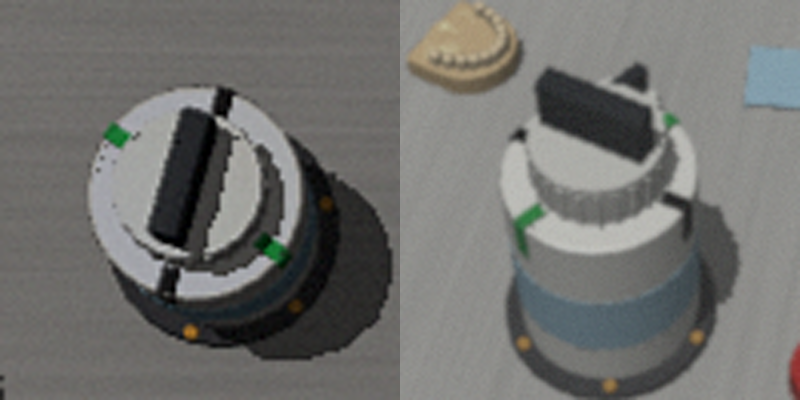

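The cap is seated and the fin lines up with the black marks by eye. One numeric check of the fin angle follows.

```bash
python3 - <<'E'
from h import *
def ang(im):
    g=cv2.cvtColor(im[150:250,220:320],cv2.COLOR_BGR2GRAY) 
    n,l,st,c=cv2.connectedComponentsWithStats(((g<42)*255).astype(np.uint8))
    k=l[45,44]; ys,xs=np.nonzero(l==k)
    P=np.array([ray("top",220+x,150+y,.187) for x,y in zip(xs,ys)])
    w,v=np.linalg.eigh(np.cov(P.T));return k,len(xs),np.degrees(np.arctan(v[1,1]/v[0,1])),np.sqrt(w*12),P.mean(0)
print(ang(cv2.imread("pics/top0.png")))
for i in range(2):print(ang(np.ascontiguousarray(bot.capture("top")[:,:,::-1])))
E
```

```text
(np.int32(2), 276, np.float64(4.149201998075127), array([0.01491162, 0.06103946]), array([0.5602514 , 0.18830067]))Traceback (most recent call last):
  File "<stdin>", line 9, in <module>
  File "<stdin>", line 6, in ang
  File "h.py", line 4, in ray
    c=bot.calibration(n);R=cv2.Rodrigues(c['attitude'])[0]
ValueError: time passes only in moves, steps and waits
```

```bash
python3 - <<'E'
from h import *
im=np.ascontiguousarray(bot.capture("top")[:,:,::-1])
c=bot.calibration("top");R=cv2.Rodrigues(c['attitude'])[0];K=np.linalg.inv(c['camera_matrix'])
def ang(im,t):
    g=cv2.cvtColor(im[150:250,220:320],cv2.COLOR_BGR2GRAY)
    n,l,st,_=cv2.connectedComponentsWithStats(((g<t)*255).astype(np.uint8))
    ys,xs=np.nonzero(l==l[45,44])
    d=np.c_[220+xs,150+ys,np.ones(len(xs))]@K.T@R.T
    P=d[:,:2]*((.187-c['position'][2])/d[:,2:])
    w,v=np.linalg.eigh(np.cov(P.T));return len(xs),np.degrees(np.arctan(v[1,1]/v[0,1])),np.sqrt(w*12)
for t in(36,42,48):print(ang(cv2.imread("pics/top0.png"),t),ang(im,t))
E
```

```text
(158, np.float64(-1.1761826652885585), array([0.00981866, 0.05833559])) (9227, np.float64(-24.625083821487518), array([0.17758697, 0.1797645 ]))
(276, np.float64(4.149201998075129), array([0.01491162, 0.06103946])) (300, np.float64(-13.718696596926588), array([0.01649243, 0.05814505]))
(314, np.float64(4.028110591128372), array([0.01578481, 0.06058326])) (322, np.float64(-13.767061892650723), array([0.0168285 , 0.05824998]))
```

The fin is at about −15.3° after correcting the measuring bias, and black is at −15.5°, so the cap is closed and seated. I hand the job in.

```bash
python3 -c "
from plant import bot
print(bot.finish_job())"
```

```text
the job is handed in; nothing more can be done
None
```

The cap was turned back about 52° to the green marks, dropped 10.5 mm onto the shoulder, then turned forward to its stop and released, with the fin within about 1° of the black marks; I never went near the tub, and I handed the job in at about 8 s (no verdict was returned).

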